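# Find the hidden catch and let the memory stick run out of the chute

## Task

A memory stick is held back by a bolt in the tin chute of the open drawer, and the catch that frees it is a flush push-plate hidden in the inlaid strip of the oak cover panel at the drawer's back. With your fingertips feel along the strip until you find the spot that gives, press the plate right in so that the stick slides down into the aluminium cup, then let the plate spring back up and draw clear. Do it by that plate alone: leave the stick, the bolt and the other things in the drawer untouched.

Things in the scene. Friction and masses are not known exactly. Their poses are not given: they have to be found in the camera images.
- drawer: Fixed smoked-oak drawer, 400 (x) x 560 (y) x 130 mm high. Origin: centre of its underside; x to its back, y left, z up. Front: open well, floor 10 mm up. Rear 115 mm: flat cover panel, top 130 mm up. Tin chute on the well's rear wall, middle line x = 68 mm, running down from y = 106 to y = -30 mm, all of it below the panel's level.
- strip_mid (a point): Middle of the inlaid strip in the cover panel, at its top face (1 mm below the panel's); axes as the drawer's. It shows 220 (y) x 60 mm (x), same dark oak, rigid but for the hidden push-plate, whose centre lies on the strip's long middle line anywhere within 70 mm left or right (y) of this point: find it by touch, or by the fine gap round it.
- button (a joint): Push-plate: 0 = up, 0.006 m = fully in (straight down). Square, 48 x 48 mm, same oak, top 0.5 mm below the strip, 1 mm gap all round; it sinks only under a fingertip wholly inside its outline. Spring: gives from about 2 N, fully in at 5 N, returns by itself. It draws the bolt 4 times as far: the stick is free from 4.5 mm and takes about half a second to run out, plate held in.
- bolt (a joint): Steel pin, 8 mm thick, coming out of the rear wall across the chute: 0 = 18 mm across it, blocking; 0.018 m and more = drawn back, chute open. Moved only by the push-plate.
- stick_mid (a point): Centre of the memory stick, 20 x 60 x 9 mm, about 30 g, with a silicone cap over its lower end; it lies lengthwise in the chute with its nose against the bolt. Its y axis runs along its length. To be neither touched nor lifted.
- cup_in (a point): Middle of the inner floor of the oblong aluminium catch cup fixed at the chute's foot: 74 (x) x 130 (y) x 26 mm high, wall and floor 3 mm; axes as the drawer's.
- card: Card-shaped drive, 54 x 86 x 6 mm, lying on the drawer floor; origin at the centre of its underside. A bystander.
- hub: Hub with four stubby ports on one long side, 34 x 94 x 15 mm, on the drawer floor; origin at the centre of its underside. A bystander.
- opener: Brass bottle-opener drive, 32 x 78 x 5 mm, lying on the cover panel to the left of the strip; origin on its underside near its middle. A bystander.
Things that resemble listed ones, but are neither listed nor needed, are in the scene too. What is meant by the part that bears stick_mid is not red, and is the larger of those in its own colour.

How it is judged:
On the way, in this order (a step that is already met when the one before it is completed fails the run):
1. the push-plate is pressed in (value of joint button above 0.0035 m).
2. the stick has run down into the cup (x of stick_mid in the frame of cup_in between -0.034 and 0.034 m and y of stick_mid in the frame of cup_in between -0.062 and 0.062 m and z of stick_mid in the frame of cup_in between 0 and 0.022 m), for 0.2 s.
At the end, for the whole second after the job is handed in: The stick lies at rest inside the cup's walls (its centre within the cup's inside and less than 22 mm above its floor), the push-plate is back up (within 1.5 mm) and the bolt out again, and card drive, hub and opener lie within 15 mm of where they were (all of step 2 and linear speed of stick below 0.02 m/s and value of joint button below 0.0015 m and value of joint bolt below 0.006 m and distance of each of card, hub, opener from where it was at the start of the episode below 0.015 m); the robot touches nothing.
It fails at once if the robot touches the stick (contact force between any of the fingers, the arm and stick above 0.3 N).
It fails at once if the robot works the bolt directly (contact force between any of the fingers, the arm and bolt above 0.3 N).
It fails at once if a bystander is moved by more than 15 mm (distance of any of card, hub, opener from where it was at the start of the episode above 0.015 m).
It also fails if it takes over 51 s, if anything falls off the work surface, if the arm or the gripper's body presses on something with over 40 N, if the wrist force passes 120 N, or if a joint passes its speed limit or range.

## Robot

A 6-joint arm with a two-finger parallel gripper is mounted at the origin on the work surface. World frame = base frame: x ahead of the robot, y to its left, z up, the work surface at z = 0. Lengths are in m, angles in rad, forces in N, time in s.
With the tool pointing down it reaches from about 0.3 to 0.825 m from the base axis. Payload 5.4 kg.
Tool frame: the origin (TCP) lies at the very end of the fingers, on their centre line; the grasp point (between the pads) lies 19 mm behind it; z points along the fingers, x is the direction in which the jaws open and shut, and the axes are right-handed (so a half turn about z gives the same grasp; the last joint's range is limited). The gripper opens to 92 mm and grips with 3 to 60 N. Pads are 20 mm wide; open, the fingers measure 128 mm over their backs; the gripper's body (75 mm by 189 mm) begins 69 mm behind the grasp point.
Start: joints at [-1.406, 0.158, 1.597, -0, 1.386, -0.21], TCP at [0.21, -0.535, 0.215] pointing down, gripper open.
Joint ranges: [-2.91, 2.91], [-0.94, 2.29], [0.18, 2.7], [-1.29, 4.43], [0.17, 2.64], [-3, 3]. Speed limits (rad/s): [2.57, 2.57, 3.14, 3.14, 3.14, 3.14].

## Interface

Orientations are given as a rotation vector (axis times angle).
In Python, from workcell import bot gives the robot as it stands. Calls block until the motion is done:
- bot.goto(position, orientation): joint-space move of the TCP to a pose.
- bot.line_to(position, rot=None, max_speed=0.15): straight line of the TCP; rot=None keeps the orientation; max_speed is the mean speed in m/s.
- bot.set_joints(angles): joint-space move.
- bot.set_gripper(opening, newtons=None): opening from 0.0 (shut) to 1.0 (fully open); newtons is the grip in N (None keeps the last); returns when the fingers have stopped.
- bot.hold(seconds).
- bot.inverse_kinematics(position, orientation): joint angles nearest the present ones, or None.
- bot.read_camera(name): name is "scene" or "top" or "wrist"; returns a dict with "pixels" (420x560x3 uint8, blue, green, red), "fx", "fy", "cx", "cy" (pixels), "k1" (the pictures are not rectified: a ray, as slopes to the right and down, at radius r is drawn at 1 + k1 r^2 times it, then the intrinsics apply), "R" (3x3) and "t" (3): a world point X has camera coordinates R X + t. Camera axes: x right, y down, z forward; pixel columns grow to the right and rows downward; lengths in m; the calibration is good to about 2 mm. A picture is of the moment at which its call begins. There is no depth.
A pose or a line that the arm cannot do raises bot.MotionError and nothing moves.
- bot.job_done(): hands the job in, once; it reports no verdict.
Readings, each from a call of its own:
- bot.current_clock(): time.
- bot.current_joints(): joint angles.
- bot.current_joint_vel(): joint speeds.
- bot.current_effort(): joint torques, N m.
- bot.current_ee_pos(): TCP position.
- bot.current_tool_rot(): TCP orientation.
- bot.current_contact_force(): force on the tool from outside, world axes, zero at the start.
- bot.current_ft_torque(): the same for the moment, N m.
- bot.current_opening(): opening from 0.0 (shut) to 1.0 (fully open).
Only numpy, scipy, OpenCV 4.12 (cv2) and the standard library are available. Lean on these libraries where they do the work, as an engineer would, in place of code of your own. Each camera call takes 0.05 s, during which the arm holds its last target.

## Working session

There is one attempt and no reset: what is moved stays moved. The work goes in short steps, each a Python script; the robot and the scene stay as the last script left them, time stands still between calls to the robot, and variables do not carry over. Pictures are saved under pics/ and viewed, and the job is handed in when it is done.

```bash
ls; mkdir -p pics
python3 - <<'E'
from workcell import bot
import cv2,numpy as np,pickle
d={}
for n in ("scene","top","wrist"):
    c=bot.read_camera(n); d[n]=c; cv2.imwrite(f"pics/{n}0.png",c["pixels"])
    print(n,c["fx"],c["cx"],c["cy"],c["k1"],np.round(c["R"],3).tolist(),np.round(c["t"],3).tolist())
pickle.dump(d,open("cams0.pkl","wb"))
print(bot.current_clock(),bot.current_tool_rot(),bot.current_ee_pos(),bot.current_contact_force())
E
```

```text
pics
scene 538.4035540661393 275.8659653025875 204.2450210678191 -0.01962049557380105 [[0.703, 0.711, 0.002], [0.536, -0.528, -0.659], [-0.467, 0.464, -0.752]] [-0.456, -0.227, 1.319]
top 415.9458058217342 282.49374389693725 211.27825333894407 0.03725822603795763 [[-0.017, -1.0, -0.02], [-0.997, 0.018, -0.079], [0.079, 0.018, -0.997]] [0.091, 0.605, 0.841]
wrist 294.8185120562704 279.8784769261353 208.28786030579303 -0.01819443457724879 [[0.366, -0.931, -0.001], [-0.903, -0.355, 0.24], [-0.224, -0.087, -0.971]] [-0.575, -0.027, 0.389]
0.15 [-2.59554043e+00  1.76805466e+00  1.57690476e-03] [ 0.21041761 -0.53459601  0.21383483] [-0.27565178  0.21583683 -0.28215615]
```

View pics/scene0.png

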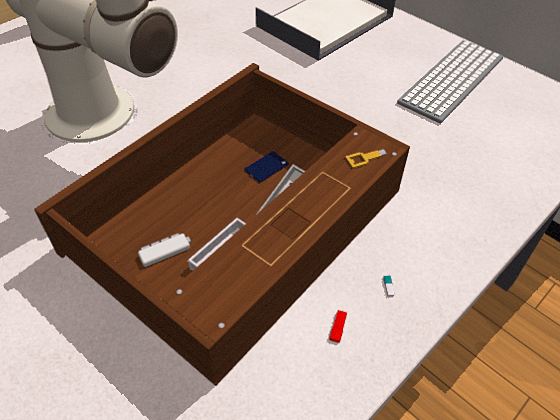

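View pics/top0.png

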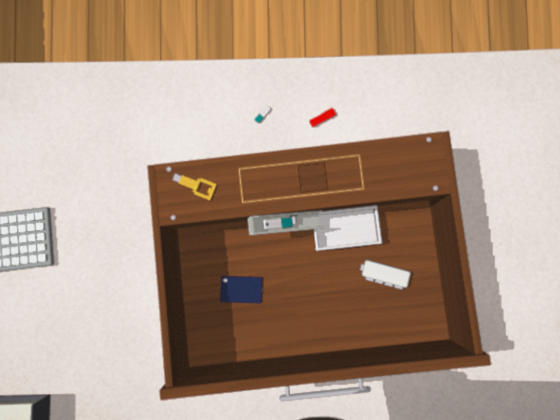

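View pics/wrist0.png

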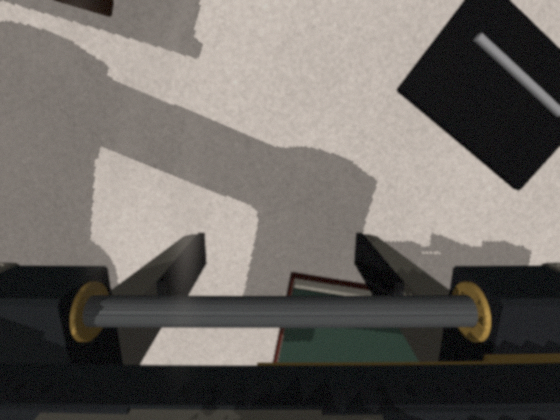

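The top picture shows the strip outline (gold, corners about (239,168), (361,155), (363,188), (241,202)). A square gap shows near (313,177), and at (291,222) in the scene picture. I'll zoom in on both to measure it.

```bash
cat > h.py <<'E'
import numpy as np,cv2,pickle
def und(c,uv):
    K=np.array([[c["fx"],0,c["cx"]],[0,c["fy"],c["cy"]],[0,0,1.]])
    p=cv2.undistortPoints(np.array(uv,float).reshape(-1,1,2),K,np.array([c["k1"],0,0,0.]))
    return p.reshape(-1,2)
def onz(c,uv,z):
    p=und(c,uv);R=np.array(c["R"]);t=np.array(c["t"])
    C=-R.T@t; d=np.c_[p,np.ones(len(p))]@R
    return C+d*((z-C[2])/d[:,2])[:,None]
def tri(cs,uvs):
    P=[np.c_[c["R"],c["t"]] for c in cs]
    q=[und(c,u).T for c,u in zip(cs,uvs)]
    X=cv2.triangulatePoints(P[0],P[1],q[0],q[1]); return (X[:3]/X[3]).T
E
python3 - <<'E'
import pickle,cv2
d=pickle.load(open("cams0.pkl","rb"))
a=d["top"]["pixels"][140:215,225:375]; cv2.imwrite("pics/topz.png",cv2.resize(a,None,fx=5.3,fy=5.3,interpolation=cv2.INTER_CUBIC))
a=d["scene"]["pixels"][165:270,235:360]; cv2.imwrite("pics/scz.png",cv2.resize(a,None,fx=5.6,fy=5.6,interpolation=cv2.INTER_CUBIC))
E
```

```text
(no output)
```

View pics/topz.png

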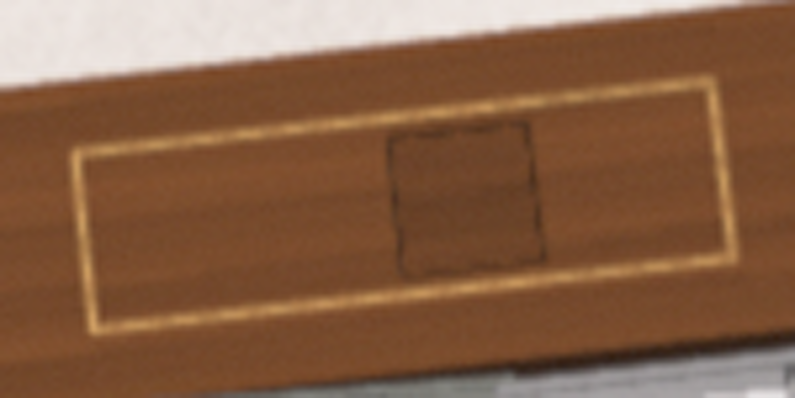

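View pics/scz.png

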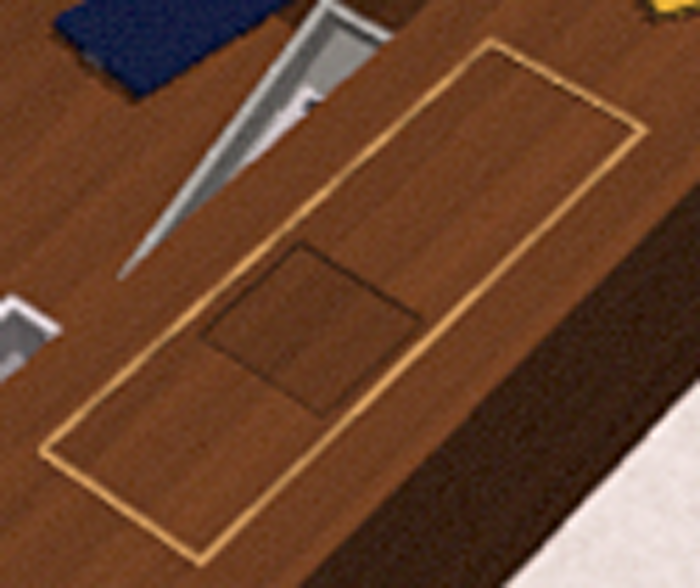

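Run:
```python
from h import *
np.set_printoptions(precision=4,suppress=True)
d=pickle.load(open("cams0.pkl","rb"))
T=lambda l:(np.array(l,float)+.5)/5.3-.5+[225,140]
S=lambda l:(np.array(l,float)+.5)/5.6-.5+[235,165]
# order BL(back-left),BR,FR,FL
pt=T([(390,136),(526,122),(545,260),(402,276)]); ps=S([(423,320),(325,415),(203,333),(302,242)])
st=T([(75,150),(712,80),(735,260),(93,330)]); ss=S([(645,130),(201,563),(42,452),(491,42)])
for n,a,b in(("plate",pt,ps),("strip",st,ss)):
    X=tri([d["top"],d["scene"]],[a,b]); print(n);print(X,X.mean(0))
    z=.129
    A=onz(d["top"],a,z);B=onz(d["scene"],b,z)
    for Y in(A,B,X): print(" ctr",Y.mean(0)," side",[round(np.linalg.norm(Y[i]-Y[(i+1)%4]),4) for i in range(4)], "yaw",np.degrees(np.arctan2(*( (Y[0]+Y[3]-Y[1]-Y[2])[:2]*[-1,1]))))
```

```text
plate
[[ 0.6833  0.0478  0.127 ]
 [ 0.6874  0.0004  0.1264]
 [ 0.6392 -0.0045  0.1272]
 [ 0.6343  0.0447  0.1259]] [0.661  0.0221 0.1266]
 ctr [0.6603 0.0219 0.129 ]  side [np.float64(0.0474), np.float64(0.0487), np.float64(0.0497), np.float64(0.0492)] yaw 5.027577114897821
 ctr [0.6627 0.0211 0.129 ]  side [np.float64(0.0479), np.float64(0.0482), np.float64(0.0479), np.float64(0.0483)] yaw 5.345868710416553
 ctr [0.661  0.0221 0.1266]  side [np.float64(0.0476), np.float64(0.0485), np.float64(0.0494), np.float64(0.0491)] yaw 5.285447566946304
strip
[[ 0.6802  0.1575  0.1277]
 [ 0.7004 -0.0642  0.1279]
 [ 0.6379 -0.0699  0.1268]
 [ 0.6173  0.1522  0.1266]] [0.659  0.0439 0.1273]
 ctr [0.6584 0.0436 0.129 ]  side [np.float64(0.2226), np.float64(0.0633), np.float64(0.223), np.float64(0.0634)] yaw 5.147772528556258
 ctr [0.6602 0.043  0.129 ]  side [np.float64(0.2218), np.float64(0.0616), np.float64(0.2218), np.float64(0.0621)] yaw 5.343169245673576
 ctr [0.659  0.0439 0.1273]  side [np.float64(0.2227), np.float64(0.0628), np.float64(0.2231), np.float64(0.0631)] yaw 5.253507814121691
```

Both views agree on the plate: 48 mm sides, centre about (0.661, 0.022), on the strip's middle line and 22 mm right of its middle. Its height matches the stated 0.129 m. The drawer is yawed about 5.25°. Next I'll close the fingers and move above the plate.

Run:
```python
from h import *
from workcell import bot
from scipy.spatial.transform import Rotation as Ro
np.set_printoptions(precision=4,suppress=True)
yaw=np.radians(5.25)
best=None
for k in range(4):
    a=yaw+k*np.pi/2
    rv=(Ro.from_euler('z',a)*Ro.from_euler('x',np.pi)).as_rotvec()
    q=bot.inverse_kinematics([.661,.0218,.20],rv); print(k,q)
    if q is not None:
        s=abs(q[5]); 
        if best is None or s<best[0]: best=(s,k,rv,q)
_,k,rv,q=best; print("use",k); np.save("rv.npy",rv)
bot.set_gripper(0.0,10)
p=bot.current_ee_pos(); bot.line_to([p[0],p[1],.30])
bot.goto([.661,.0218,.22],rv)
bot.line_to([.661,.0218,.150])
bot.hold(.3)
print(bot.current_clock(),bot.current_ee_pos(),bot.current_contact_force(),bot.current_opening(),bot.current_ft_torque())
d={}
for n in("scene","top","wrist"):
    c=bot.read_camera(n);d[n]=c;cv2.imwrite(f"pics/{n}1.png",c["pixels"])
pickle.dump(d,open("cams1.pkl","wb"))
a=d["scene"]["pixels"][120:270,220:400]; cv2.imwrite("pics/scz1.png",cv2.resize(a,None,fx=4,fy=4,interpolation=cv2.INTER_CUBIC))
```

```text
0 [-0.1493  0.3891  1.3476 -0.      1.4049 -0.241 ]
1 [-0.1493  0.3891  1.3476  0.      1.4049 -1.8118]
2 [-0.1493  0.3891  1.3476  0.      1.4049  2.9006]
3 [-0.1493  0.3891  1.3476 -0.      1.4049  1.3298]
use 0
5.675 [0.6616 0.0217 0.1511] [-0.3694  0.4054  0.0952] 0.007165324228354557 [-0.0277 -0.1435 -0.0177]
```

View pics/scz1.png

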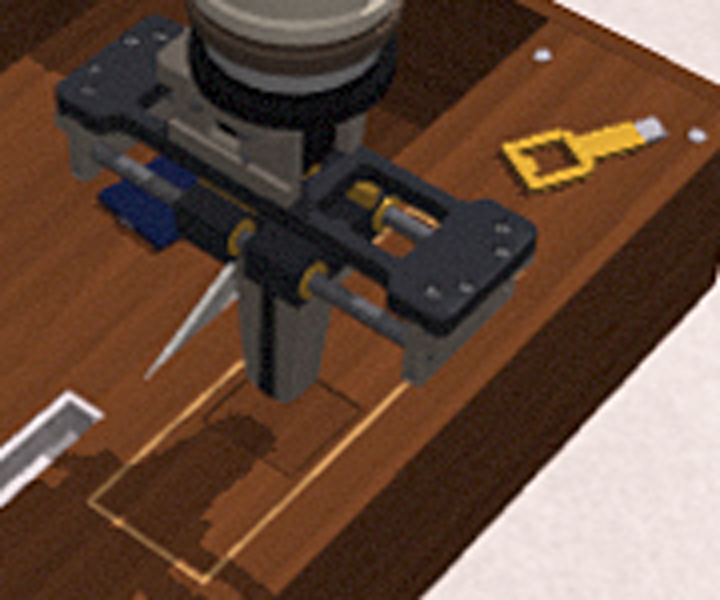

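View pics/wrist1.png

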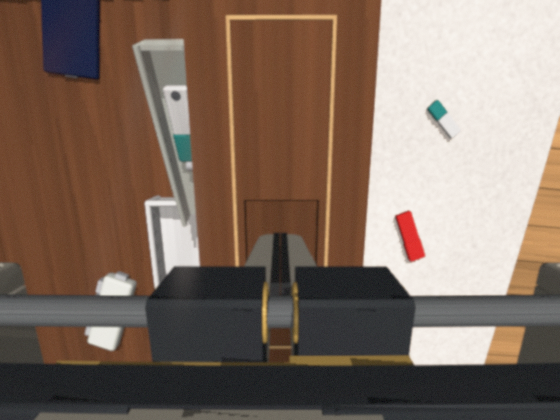

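The wrist view shows the fingertip over the plate, with the tip at about u=281 between the plate's edges at u=245 and u=319. In the chute the stick is still behind the bolt. Now I'll press by feel.

Run:
```python
from h import *
from workcell import bot
np.set_printoptions(precision=4,suppress=True)
X=[.661,.0218]
def f(): return np.mean([bot.current_contact_force() for _ in range(3)],0)
b=f()
bot.line_to(X+[.134],max_speed=.03)
z=.134; zc=None
while z>.1175:
    z-=.001
    bot.line_to(X+[z],max_speed=.01); bot.hold(.1)
    F=f()-b; e=bot.current_ee_pos()
    print(round(z,4),e,F,round(bot.current_clock(),2))
    if zc is None and F[2]>1.2: zc=e[2]
    if F[2]>9: break
print("contact",zc,bot.current_ft_torque())
d={}
for n in("scene","top","wrist"):
    c=bot.read_camera(n);d[n]=c;cv2.imwrite(f"pics/{n}2.png",c["pixels"])
```

```text
0.133 [0.6611 0.0218 0.1331] [ 0.8231  0.5362 -0.4089] 6.86
0.132 [0.661  0.0218 0.132 ] [ 0.2278  0.5042 -1.0795] 7.21
0.131 [0.661  0.0218 0.131 ] [ 1.4319  0.7356 -0.3912] 7.56
0.13 [0.661  0.0218 0.13  ] [ 0.7915 -0.7092 -0.3852] 7.91
0.129 [0.6609 0.0218 0.1289] [-0.1334  0.3467  0.4123] 8.26
0.128 [0.661  0.0218 0.1283] [-2.0937  0.2529  2.7895] 8.61
0.127 [0.6611 0.0218 0.1271] [-0.7328  0.0012  2.8962] 8.96
0.126 [0.6611 0.0218 0.1261] [-1.7306  0.8997  3.2224] 9.31
0.125 [0.661  0.0218 0.1251] [-1.0952  0.7165  4.1937] 9.66
0.124 [0.661  0.0218 0.1241] [-1.9903  0.6525  4.2308] 10.01
0.123 [0.6611 0.0218 0.1231] [-1.5572 -0.0478  5.0452] 10.36
0.122 [0.6611 0.0218 0.1229] [-3.0599  1.4656  8.6614] 10.71
0.121 [0.6611 0.0218 0.1228] [-6.0995  0.7476 11.6344] 11.06
contact 0.12826147684804332 [0.1132 1.0338 0.0277]
```

View pics/wrist2.png

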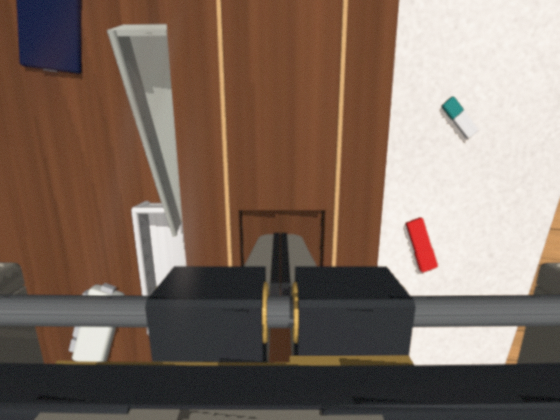

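View pics/top2.png

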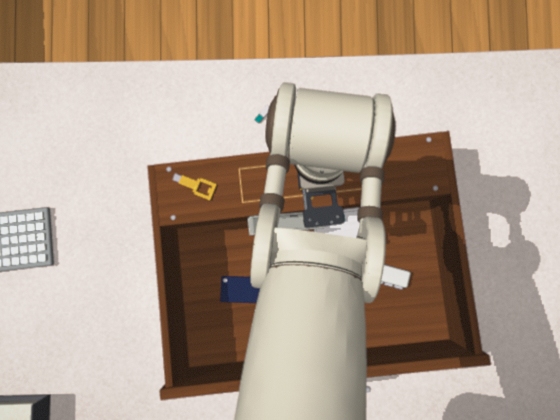

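The plate gave from 0.1285 to a hard stop at 0.1228, the full 6 mm of travel. The force rose from about 2.8 N to 5 N, then stiffened at the stop. The chute at (155,120) in the wrist view is now empty. I'll hold briefly, lift clear and look.

Run:
```python
from h import *
from workcell import bot
np.set_printoptions(precision=4,suppress=True)
bot.hold(.7)
X=[.661,.0218]
bot.line_to(X+[.14],max_speed=.03)
bot.line_to(X+[.30],max_speed=.12)
bot.goto([.40,-.35,.32],np.load("rv.npy"))
bot.hold(.4)
print(bot.current_clock(),bot.current_ee_pos(),bot.current_contact_force())
d={}
for n in("scene","top"):
    c=bot.read_camera(n);d[n]=c;cv2.imwrite(f"pics/{n}3.png",c["pixels"])
pickle.dump(d,open("cams3.pkl","wb"))
a=d["top"]["pixels"][140:300,210:420]; cv2.imwrite("pics/topz3.png",cv2.resize(a,None,fx=3.7,fy=3.7,interpolation=cv2.INTER_CUBIC))
a0=pickle.load(open("cams0.pkl","rb"))["top"]["pixels"]
# diff of bystander regions
for n,(r,c) in dict(card=(slice(270,310),slice(212,272)),hub=(slice(255,292),slice(355,415)),opener=(slice(168,203),slice(165,222)),plate=(slice(160,195),slice(293,333))).items():
    print(n,cv2.phaseCorrelate(a0[r,c].mean(2).astype(np.float32),d["top"]["pixels"][r,c].mean(2).astype(np.float32)),np.abs(a0[r,c].astype(int)-d["top"]["pixels"][r,c]).mean())
```

```text
16.2417 [ 0.4002 -0.3498  0.32  ] [-0.0031 -0.482   0.6954]
card ((0.13108857749059766, -0.08158254142323784), 1.0161596377690634) 1.5698611111111112
hub ((0.08118757229500062, 0.06105648151948628), 0.9114105697472891) 1.107057057057057
opener ((-0.003994429664942345, 0.007283206285944033), 1.0002442496794242) 1.3365079365079364
plate ((0.0262181584008907, 0.10417062878513406), 0.9197995834880405) 1.405
```

View pics/topz3.png

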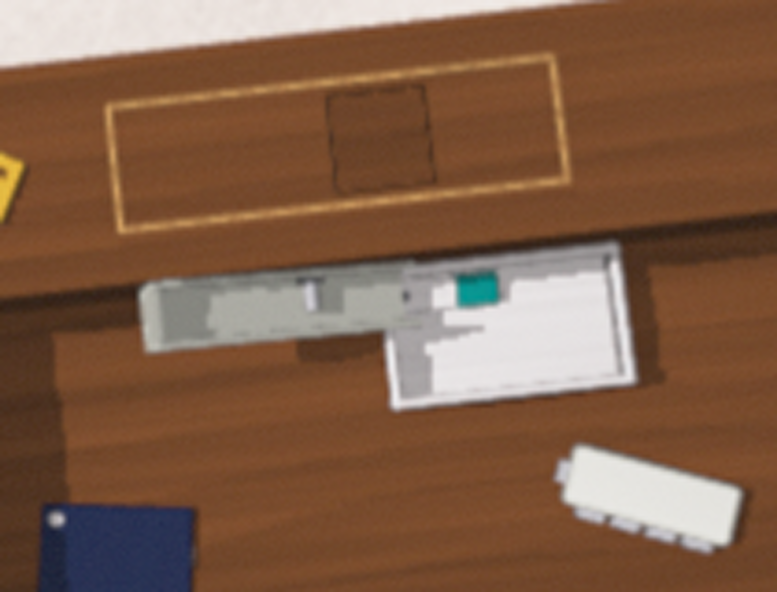

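View pics/scene3.png

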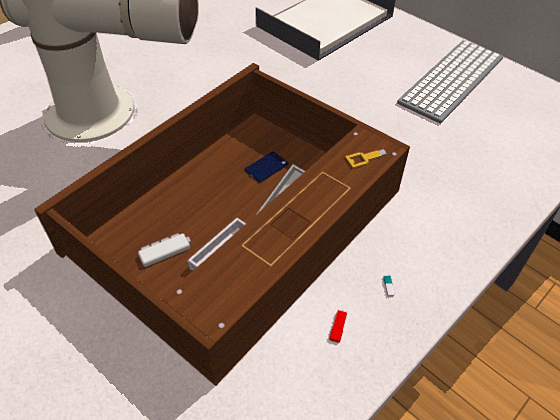

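The top view shows the stick (teal cap at (478,288) in the zoom) in the cup. The bolt is out again across the chute at (312,293), the plate outline is level, and the bystanders haven't moved. The stick's rear end is near the cup's left wall, so I'll check with the wrist camera that it lies low and still.

Run:
```python
from h import *
from workcell import bot
np.set_printoptions(precision=4,suppress=True)
rv=np.load("rv.npy"); d={}
for i,p in enumerate([[.55,-.14,.30],[.46,-.14,.27]]):
    bot.goto(p,rv); bot.hold(.4)
    c=bot.read_camera("wrist");d[i]=c;cv2.imwrite(f"pics/w4_{i}.png",c["pixels"])
    print(-np.array(c["R"]).T@c["t"])
pickle.dump(d,open("cams4.pkl","wb")); print(bot.current_clock())
```

```text
[ 0.5437 -0.0738  0.4699]
[ 0.4542 -0.0733  0.44  ]
18.725
```

View pics/w4_0.png

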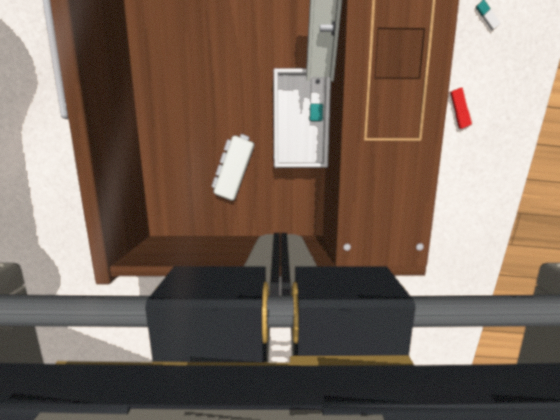

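View pics/w4_1.png

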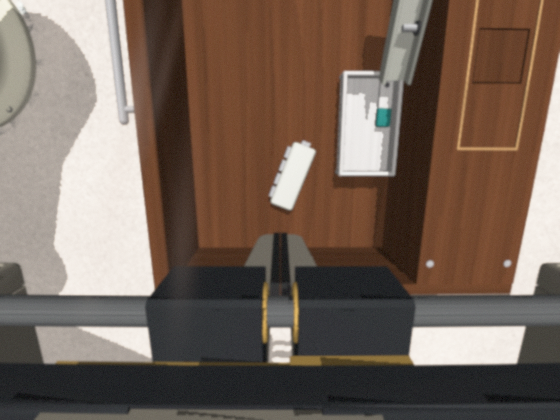

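Run:
```python
from h import *
d=pickle.load(open("cams4.pkl","rb")); t=pickle.load(open("cams3.pkl","rb"))["top"]
r=lambda p,a,b,f:cv2.resize(p[a[0]:a[1],b[0]:b[1]],None,fx=f,fy=f,interpolation=cv2.INTER_CUBIC)
A=r(d[0]["pixels"],(60,175),(265,340),5);B=r(d[1]["pixels"],(60,185),(330,408),5)
H=max(A.shape[0],B.shape[0]);P=lambda x:cv2.copyMakeBorder(x,0,H-x.shape[0],0,10,0)
M=np.hstack([P(A),P(B)]);M=cv2.resize(M,None,fx=.92,fy=.92);print(M.shape);cv2.imwrite("pics/w4z.png",M)
C=r(t["pixels"],(200,255),(305,390),9);print(C.shape);cv2.imwrite("pics/t3z.png",C)
```

```text
(575, 722, 3)
(495, 765, 3)
```

View pics/w4z.png

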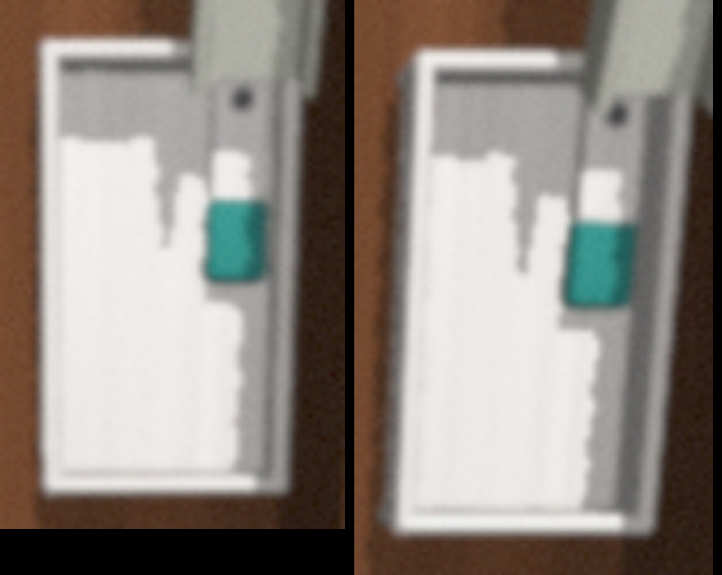

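View pics/t3z.png

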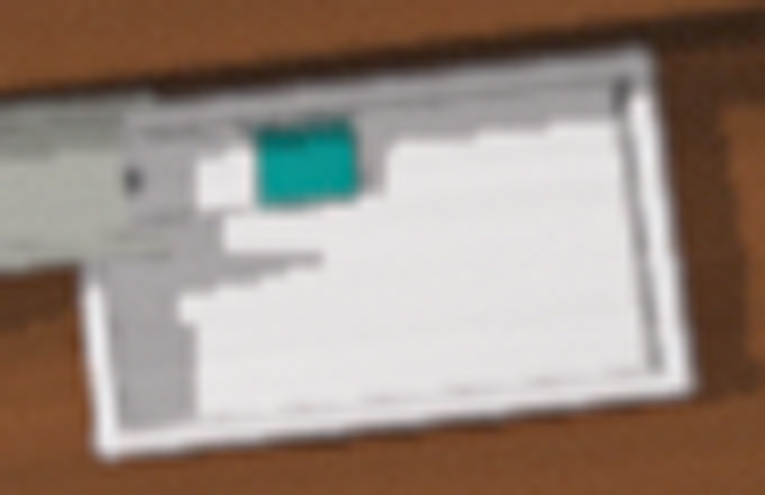

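Run:
```python
from h import *
np.set_printoptions(precision=4,suppress=True)
d=pickle.load(open("cams4.pkl","rb")); t=pickle.load(open("cams3.pkl","rb"))["top"]
a=lambda l:(np.array(l,float)+.5)/4.6-.5+[265,60]
b=lambda l:(np.array(l,float)+.5-[354.2,0])/4.6-.5+[330,60]
c=lambda l:(np.array(l,float)+.5)/9-.5+[305,200]
# hole, cap front mid, cap rear mid, rim outer corner (-x,-y), rim outer corner(+x,-y)
A=a([(242,98),(236,281),(238,202),(44,493),(288,493)]);B=b([(617,114),(598,305),(601,222),(392,532),(655,532)]);T=c([(133,180),(357,162),(258,165),(692,390),(652,48)])
for X in(tri([d[0],t],[A,T]),tri([d[1],t],[B,T]),tri([d[0],d[1]],[A,B])): print(X)
# strip mid -> drawer frame: strip_mid is at drawer x? print points relative to strip_mid in drawer axes
yaw=np.radians(5.25);R=np.array([[np.cos(yaw),-np.sin(yaw)],[np.sin(yaw),np.cos(yaw)]])
print((tri([d[1],t],[B,T])[:,:2]-[.659,.0439])@R)
```

```text
[[ 0.5881  0.0041  0.0305]
 [ 0.5926 -0.0483  0.023 ]
 [ 0.5913 -0.0251  0.0245]
 [ 0.5385 -0.1195  0.037 ]
 [ 0.6143 -0.111   0.0493]]
[[ 0.5876  0.0041  0.0283]
 [ 0.5913 -0.0478  0.027 ]
 [ 0.5906 -0.0249  0.0215]
 [ 0.5376 -0.1189  0.0401]
 [ 0.6143 -0.1117  0.0432]]
[[ 0.5896  0.0054  0.022 ]
 [ 0.5946 -0.0481  0.018 ]
 [ 0.5929 -0.0238  0.0134]
 [ 0.5394 -0.1199  0.0317]
 [ 0.6167 -0.1122  0.0368]]
[[-0.0747 -0.0331]
 [-0.0759 -0.0852]
 [-0.0744 -0.0623]
 [-0.1358 -0.151 ]
 [-0.0587 -0.1509]]
```

The stick's top is at about 0.023–0.028 m all along its length. That is below the rim, close to lying flat on the floor (0.022 m expected), and its centre is about 31 mm from the cup's middle (limit 62 mm). I'll hand in.

Run:
```python
from workcell import bot
print(bot.current_clock(),bot.current_ee_pos(),bot.current_contact_force())
bot.job_done()
```

```text
18.725 [ 0.46035871 -0.14002274  0.27004897] [-0.29916149 -0.08195039 -0.88320207]
the job is handed in; nothing more can be done
```

The stick is in the aluminium cup and the job is handed in at about 18.7 s of the 51 s allowed. The hand-in gives no verdict.

**What I did:** I found the push-plate by the fine gap round it in two camera views. Its centre was about (0.661, 0.022) m, 22 mm right of the strip's middle. I pressed it with the closed fingertips: it gave at z ≈ 0.1285 m and stopped hard at z ≈ 0.1228 m, about the full 6 mm. The vertical force was about 5 N at the end of travel and 11.6 N at most against the stop. I then held it in for about 0.7 s, let it spring back and drew clear.

**Last checks:**
- **Stick:** it lies nearly flat in the cup, below the rim, with its centre about 31 mm along from the cup's middle. Its rear end is partly hidden under the chute's foot.
- **Bolt and plate:** the bolt is out across the chute again. The plate matches its starting picture to about 0.1 pixel, which does not measure its height directly.
- **Card, hub and opener:** each is within about 0.15 pixel of its starting place in the top picture.
- **Robot:** the arm stands clear in the air, and the force reading is under 1 N, which is noise.

**Disagreement:** the height estimates for the stick varied by about 5–10 mm between camera pairs. All of them still put its centre less than 22 mm above the cup floor.

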